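# Close up the casting mould and clamp it down

### The arm

A 7-joint arm with a two-finger parallel gripper is mounted at the origin on a cart in front of the work surface, level with it; the furniture and walls round the work are solid. World frame = base frame: x ahead of the robot, y to its left, z up, the work surface at z = 0. Lengths are in m, angles in rad, forces in N, time in s.
With the tool pointing down it reaches from about 0.4 to 0.85 m from the base axis. Payload 4.5 kg.
Tool frame: the origin (TCP) lies at the very end of the fingers, on their centre line; the grasp point (between the pads) lies 19 mm behind it (r.pinch_z is the distance from the TCP to the grasp point, in m); z points along the fingers, y is the line along which they close (so a half turn about z gives the same grasp; the last joint's range is limited). The gripper opens to 88 mm and grips with 3 to 60 N. Pads are 18 mm wide; open, the fingers measure 123 mm over their backs; the gripper's body (75 mm by 187 mm) begins 45 mm behind the grasp point.
Start: joints at [-1.189, 0.689, -0.195, 1.565, 0.157, 0.902, -0.215], TCP at [0.213, 0.588, 0.239] pointing down, gripper open.
Joint ranges: [-3.01, 3.01], [-0.46, 2.08], [-1.47, 1.51], [0.13, 2.56], [-1, 4.14], [0.04, 2.09], [-2.66, 2.66]. Speed limits (rad/s): [2.57, 2.57, 3.14, 3.14, 3.14, 3.14, 3.14].

### API

Orientations are given as a unit quaternion [x, y, z, w].
In Python, from plant import r, cams gives the robot as it stands.
- The arm moves only by the shell command python3 -m pendant 'ROWS' [FORCE]. ROWS is JSON, a list of rows, each a list of 3 entries, a list of its own where there are three numbers: the closure, from -1 (fully open) to 1 (shut), then the shift along the tool's x, y, z in mm, then the turn, a rotation vector about the tool's x, y, z in degrees. A call has 1 to 8 rows; each row shifts and turns the commanded pose from where the row before left it, along the tool's axes as they then stand; what a row does not reach is not made up. A row lasts 1/8 s, in which the tool goes at most 62.5 mm and 10.7 degrees, less where a joint would pass 70% of its speed; a pose out of reach is approached as far as the arm can. A call with a gripper value outside its range is refused whole. The fingers move at their own pace and stop on an object; FORCE is the grip in N (left out, the last holds). Time passes only in rows, so rows that do not move let the fingers close. It gives the time, the measured TCP pose, the force, the opening and the grip force at its end, in the units of the state.
- r.get_state(): the state, without advancing time (a new reading comes with each control period).
- cams.snapshot(name): name is "side" or "top" or "wrist"; returns a dict with "img" (400x640x3 uint8, red, green, blue), "camera_matrix" (3x3 intrinsics, pixels), "camera_from_world" (4x4, takes a point from world to camera coordinates); the wrist camera has in their place "tool_from_camera" (4x4, takes a point from camera to tool coordinates, whose origin is the TCP and whose axes are the flange's). Camera axes: x right, y up, looking along -z (the intrinsics and any distortion apply to the point x, -y, -z); pixel columns grow to the right and rows downward; lengths in m; the calibration is good to about 2 mm. A picture is of the moment at which its call begins: read the wrist's pose just before it. There is no depth.
- r.finish_job(): hands the job in; it is judged then, once.
The state is a dict: "clock": time; "q": joint angles; "qd": joint speeds; "joint_torque": joint torques, N m; "tool_pos": TCP position; "eef_rot": TCP orientation; "contact_force": force on the tool from outside, world axes, zero at the start; "moment": the same for the moment, N m; "opening": opening from 0.0 (shut) to 1.0 (fully open); "finger_force": force on a finger pad.
Only numpy, scipy, OpenCV 4.12 (cv2) and the standard library are available. Lean on these libraries where they do the work, as an engineer would, in place of code of your own. Each camera call takes 0.05 s, during which the arm holds its last target. There are 200 camera calls.

### The job

Close up the two-part casting mould in its jig: push the lower half, brass rod still in it, snugly into the corner of the two wooden fences, and set the matching upper half (the shorter of the two with battens) on it so that it drops over the keys and the halves meet flat. Then push the clamp handle down until it locks and the rubber foot holds the mould. Leave everything else where it is.

Things in the scene. Friction and masses are not known exactly. Their poses are not given: they have to be found in the camera images.
- jig_home (a point): Point on top of the fixed plywood jig board (180 x 305 x 12 mm, top at z = 12 mm) above which the lower half's centre must finally lie. Its +x is square to the back fence, its +y to the side fence; the front (-x) and right (-y) are open: the board ends 117 mm in front, 133 mm to the right, 172 mm to the left.
- fence_back (a point): Middle of the top edge of the back fence's inner face (35 mm from jig_home along +x). The wooden fence is 16 mm high above the board, 14 mm thick, 118 mm long.
- fence_side (a point): Middle of the top edge of the side fence's inner face (48 mm from jig_home along +y). The wooden fence is 16 mm high, 12 mm thick, 86 mm long. Close behind it a wooden riser (56 x 84 mm) carries the steel toggle clamp.
- foot_face (a point): Centre of the face of the clamp's rubber foot (18 mm wide, sprung a few mm), at the end of the clamp's steel bar. Locked, it presses on the middle of the batten, over jig_home; opened, the bar stands upright beside the mould, up to 200 mm above the table.
- clamp_handle (a joint): Handle angle of the toggle clamp, rad: 0 = fully down on its stop, locked; 1.2 = fully raised, open. It drives the bar through a toggle linkage with dead centre at 0.07: pressed past that, it stays locked by itself. Elsewhere it stays where it is left. About 4 N at the handle's end closes it on the mould.
- handle_pivot (a point): Axis on which the handle turns: level, along x of the jig; 127 mm along +y from jig_home and 101 mm above it.
- handle_tip (a point): Centre of the rounded end of the handle's black rubber grip (straight round bar, 17 mm thick, 80 mm long), 120 mm from the pivot. Locked, the grip points to +y of the jig, away from the mould, 0.07 rad above level; raised, it slants up by the joint angle more, still leaning away from the mould. Push its end outwards and down to close it.
- lower_mid (a point): Centre, half-way up, of the lower mould half: a loose block 70 x 96 x 24 mm (x, y, z), 300 g (slides at 2 to 5 N), grey rubber on a plywood back, face up on the jig board. Two cone keys (11 mm wide at the foot, 6 mm high) stand on its face at x = +15, y = +34 and -34 mm. A small filling gate is in the middle of its front (-x) edge. Home, its axes are the jig's.
- brass_rod: Loose brass rod, 8 mm thick, 50 mm long, along its x; lies in a pocket along x in the middle of the lower half's face, half sunk, 4 mm proud. Origin at its underside, mid-length.
- upper_batten (a point): Centre of the wooden batten (20 x 90 x 18 mm in x, y, z: the grip) on top of the matching upper half, 33 mm above that half's underside. The half: 70 x 96 x 24 mm below the batten, 42 mm in all, 200 g; lies on the table right way up, filling gate towards the robot (-x).
- upper_face (a point): Centre of the upper half's underside. Seated, it lies 12 mm above lower_mid with the same axes. Two sockets in the underside (13 mm wide, 8 mm deep, at x = +15, y = +34 and -34 mm) fit over the keys, a 13 mm wide, 5 mm deep groove clears the rod; it fits one way round only.
- spare_batten (a point): Centre of the batten on an upper half of another mould: same make, but longer, 70 x 130 x 42 mm (batten 124 mm long). Not to be used or moved.
- mould_upper: The matching upper half; origin as upper_face.
- clamp_foot: The clamp's rubber foot; origin as foot_face.
- glue: Bystander: white glue bottle with a red nozzle, 52 mm wide, 130 mm high; origin under its centre, as for the others.
- jar: Bystander: square glass jar with a green cap, 46 x 46 x 78 mm.
- bits: Bystander: orange stand with grinding bits, 66 x 128 x 59 mm.
- dropper: Bystander: dropper bottle of paint, 25 mm wide, 79 mm high, standing on the front left part of the jig board.
- pen: Bystander: marker pen, 120 mm long along its y.
- tin: Bystander: round tin lid with a checked rim, 84 mm wide, 14 mm high.
Not all that is in view belongs to the job. What is shaped like the mould_upper but blue is not meant.

How it is judged:
At the end, for the whole second after the job is handed in: Lower half within 4 mm of the fences' corner and square to 3 degrees; upper half flat on it (3 mm sideways, 1.5 mm gap, 1.7 degrees), rod in its pocket; clamp handle past dead centre (under 0.04 rad), its foot pressing on the upper half with over 4 N; all at rest (horizontal distance between lower_mid and jig_home below 0.004 m and angle between the x axis of lower_mid and the x axis of jig_home, either way round below 0.05 rad and horizontal distance between upper_face and lower_mid below 0.003 m and z of upper_face in the frame of lower_mid between 0.01 and 0.0135 m and angle between the z axis of upper_face and the z axis of lower_mid, either way round below 0.03 rad and horizontal distance between brass_rod and lower_mid below 0.006 m and value of joint clamp_handle below 0.04 rad and contact force between clamp_foot and mould_upper above 4 N and linear speed of mould_upper below 0.01 m/s); the robot touches nothing.
It fails at once if the other mould's longer upper half is moved more than 20 mm (distance of spare_batten from where it was at the start of the episode above 0.02 m).
It fails at once if a bystander is moved more than 25 mm (distance of any of glue, jar, bits, pen, tin, dropper from where it was at the start of the episode above 0.025 m).
It also fails if it takes over 64 s, if anything falls off the work surface, if the arm or the gripper's body presses on something with over 40 N, if the wrist force passes 120 N, or if a joint passes its speed limit or range.

## Working session

There is one attempt and no reset: what is moved stays moved. The work goes in short steps, Python scripts to look and compute and a shell command to move; the robot and the scene stay as the last step left them, time stands still between calls to the robot, and variables do not carry over. Pictures are saved under pics/ and viewed, at most 10 in all, crops included, and the job is handed in when it is done.

```bash
ls; mkdir -p pics
python3 - <<'E'
from plant import r,cams
import cv2,numpy as np,pickle
s=r.get_state();print(s)
for n in("top","side"):
    c=cams.snapshot(n);cv2.imwrite(f"pics/{n}0.png",c["img"][:,:,::-1])
    pickle.dump(c,open(n+"0.pkl","wb"))
    print(n,np.round(c["camera_matrix"],1).tolist(),np.round(c["camera_from_world"],3).tolist(),[k for k in c])
E
```

```text
pics
{'clock': 0.0, 'q': array([-1.18920892,  0.68997175, -0.19449975,  1.56637108,  0.15731045,
        0.90247185, -0.21510589]), 'qd': array([-1.36389154e-05,  2.69317949e-04, -1.31228800e-03, -4.67784659e-04,
        6.09044581e-05,  1.33415063e-03,  1.35103613e-03]), 'joint_torque': array([-8.26262340e-05, -5.27575958e+01, -1.26734544e+00, -1.53431547e+01,
       -5.27027913e-02,  6.47331937e-03,  1.60552081e-04]), 'tool_pos': array([0.21284982, 0.58696004, 0.23791009]), 'eef_rot': array([ 1.72980474e-01,  9.84924829e-01, -9.11213692e-04, -8.45215664e-05]), 'contact_force': array([ 0.15665992, -0.11236957, -0.23665313]), 'moment': array([-0.01218393, -0.0035933 , -0.00799605]), 'finger_force': 0.0, 'opening': 1.0010561966310427}
top [[389.7, 0.0, 319.0], [0.0, 389.7, 204.8], [0.0, 0.0, 1.0]] [[0.013, -0.998, 0.055, -0.102], [0.983, 0.023, 0.184, -0.555], [-0.185, 0.052, 0.981, -1.501], [0.0, 0.0, 0.0, 1.0]] ['img', 'camera_matrix', 'camera_from_world']
side [[493.3, 0.0, 317.9], [0.0, 493.3, 200.8], [0.0, 0.0, 1.0]] [[-0.998, -0.055, 0.004, 0.532], [0.04, -0.67, 0.741, -0.158], [-0.038, 0.74, 0.671, -1.616], [0.0, 0.0, 0.0, 1.0]] ['img', 'camera_matrix', 'camera_from_world']
```

View pics/top0.png

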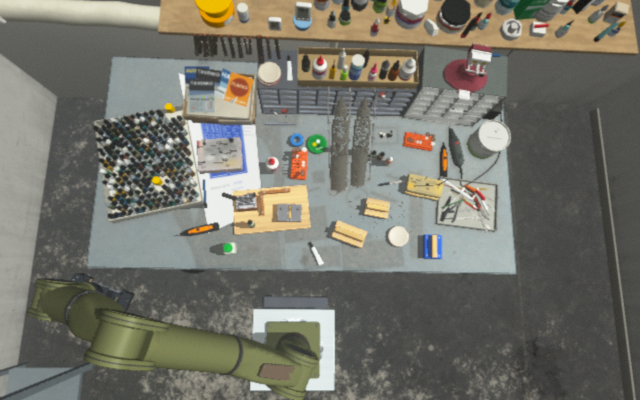

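View pics/side0.png

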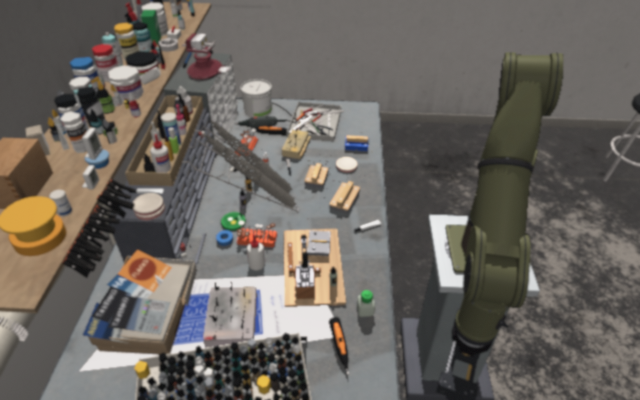

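Top view: the jig board is at (272,209), the lower half at (289,212), the clamp at (245,200). There are three batten blocks: wooden at (349,234), wooden at (377,208) and blue at (432,246). The wooden one at (377,208) looks shorter, so it should be the match; the one at (349,234) is the longer spare. I'll confirm in an enlarged crop.

```bash
cat > h.py <<'E'
import numpy as np,cv2,pickle
def ray(c,u,v):
    T=c["camera_from_world"];R=T[:3,:3];o=-R.T@T[:3,3];K=c["camera_matrix"]
    d=np.linalg.inv(K)@[u,v,1];d=R.T@[d[0],-d[1],-d[2]];return o,d/np.linalg.norm(d)
def onz(c,u,v,z):
    o,d=ray(c,u,v);return o+d*(z-o[2])/d[2]
def two(c1,p1,c2,p2):
    o,d=ray(c1,*p1);q,e=ray(c2,*p2)
    t=np.linalg.lstsq(np.c_[d,-e],q-o,rcond=None)[0];a=o+t[0]*d;b=q+t[1]*e
    return (a+b)/2,np.linalg.norm(a-b)
E
python3 - <<'E'
import pickle,cv2,numpy as np
from h import *
t=pickle.load(open("top0.pkl","rb"));s=pickle.load(open("side0.pkl","rb"))
a=t["img"][170:270,220:450];b=s["img"][150:310,270:400]
a=cv2.resize(a,(800,348),interpolation=3);b=cv2.resize(b,(480,590),interpolation=3)
cv2.imwrite("pics/ca.png",a[:,:,::-1]);cv2.imwrite("pics/cb.png",b[:,:,::-1])
for n,u,v,z in [("lower",289,212,.036),("short",377,208,.04),("long",349,234,.04),("dropper",250,223,.03)]:print(n,onz(t,u,v,z).round(3))
E
```

```text
lower [0.528 0.027 0.036]
short [ 0.552 -0.328  0.04 ]
long [ 0.444 -0.214  0.04 ]
dropper [0.481 0.181 0.03 ]
```

View pics/ca.png

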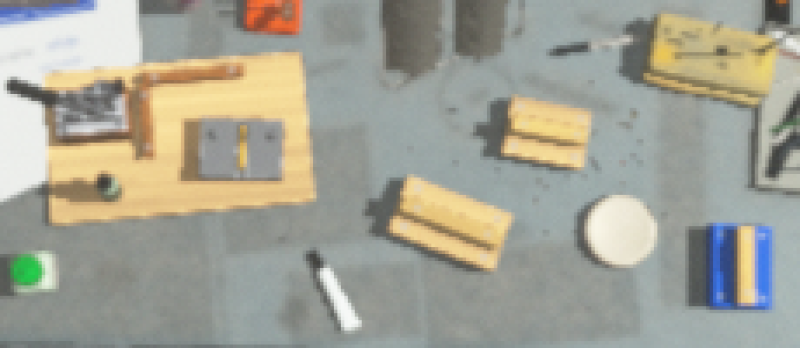

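View pics/cb.png

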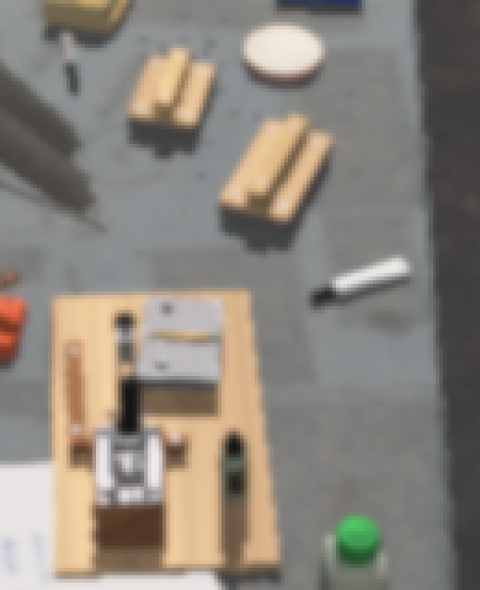

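The crop confirms it: the wooden half at top (377,208) is clearly shorter than the one at (349,234), and the third is blue. Next I'll get coarse poses and go look with the wrist camera.

Run:
```python
import pickle,numpy as np
from h import *
t=pickle.load(open("top0.pkl","rb"))
P=lambda x,y,z:onz(t,220+x/3.478-.35,170+y/3.48-.35,z)
bl,br,fr,fl=[P(*p,.012)[:2] for p in [(47,73),(302,53),(315,197),(50,224)]]
print(bl,br,fr,fl)
yv=(bl-br)/np.linalg.norm(bl-br)+(fl-fr)/np.linalg.norm(fl-fr);yv/=np.linalg.norm(yv);xv=np.array([yv[1],-yv[0]])
c=(bl+br+fr+fl)/4;home=c+xv*(117-90)/1e3+yv*(133-152.5)/1e3
print("home",home,"yaw",np.degrees(np.arctan2(xv[1],xv[0])))
for n,pts,z in [("lower",[(201,118),(285,123),(280,180),(198,176)],.036),("short",[(510,98),(592,106),(584,170),(501,158)],.024)]:
    q=np.array([P(*p,z)[:2] for p in pts]);d=q[0]-q[1]+q[3]-q[2];print(n,q.mean(0),"yaw",np.degrees(np.arctan2(-d[0],d[1])),np.linalg.norm(d)/2)
```

```text
[0.61499334 0.25738121] [ 0.64707214 -0.04103147] [ 0.47516394 -0.05951436] [0.43764332 0.24444901]
home [0.57277662 0.08404666] yaw 6.586252485014898
lower [0.52572372 0.02738013] yaw -1.8533366792620518 0.09552627292481303
short [ 0.55529087 -0.33100181] yaw -5.627959112040599 0.09847147052823502
```

```bash
python3 -m pendant '[[-1,[-43,-38,-8],[0,0,0]],[-1,[-43,-38,-8],[0,0,0]],[-1,[-43,-38,-8],[0,0,0]],[-1,[-43,-38,-8],[0,0,0]],[-1,[-43,-38,-8],[0,0,0]],[-1,[-43,-38,-8],[0,0,0]],[-1,[-43,-38,-8],[0,0,0]],[-1,[-43,-38,-8],[0,0,0]]]' 30
```

```text
clock: 1.1
tool_pos: [0.4333, 0.1827, 0.3028]
eef_rot: [0.173, 0.985, -0.0, -0.0]
contact_force: [0.2, 0.7, 0.0]
opening: 0.996
finger_force: 0.0
```

```bash
python3 -m pendant '[[-1,[-45,-40,0],[0,0,0]],[-1,[-45,-40,0],[0,0,0]],[-1,[0,0,0],[0,0,10]],[-1,[0,0,0],[0,0,10]],[-1,[0,0,0],[0,0,10]],[-1,[0,0,0],[0,0,10]],[-1,[0,0,0],[0,0,10]],[-1,[0,0,0],[0,0,10]]]'
```

```text
clock: 2.1
tool_pos: [0.4898, 0.0786, 0.3024]
eef_rot: [0.644, 0.765, -0.0, -0.0]
contact_force: [0.5, 0.4, -0.9]
opening: 1.003
finger_force: 0.0
```

```bash
cat >> h.py <<'E'
from scipy.spatial.transform import Rotation as Ro
def wrist(name):
    from plant import r,cams
    s=r.get_state();c=cams.snapshot("wrist")
    T=np.eye(4);T[:3,:3]=Ro.from_quat(s["eef_rot"]).as_matrix();T[:3,3]=s["tool_pos"]
    c["camera_from_world"]=np.linalg.inv(T@c["tool_from_camera"])
    pickle.dump(c,open(name+".pkl","wb"));cv2.imwrite(f"pics/{name}.png",c["img"][:,:,::-1]);return c
E
python3 - <<'E'
from h import *
c=wrist("w1");print(c["tool_from_camera"].round(3).tolist(),c["camera_matrix"].round(0).tolist())
E
```

```text
[[-0.0, 0.963, 0.27, 0.069], [1.0, 0.0, -0.0, -0.0], [-0.0, 0.27, -0.963, -0.147], [0.0, 0.0, 0.0, 1.0]] [[350.0, 0.0, 319.0], [0.0, 350.0, 201.0], [0.0, 0.0, 1.0]]
```

View pics/w1.png

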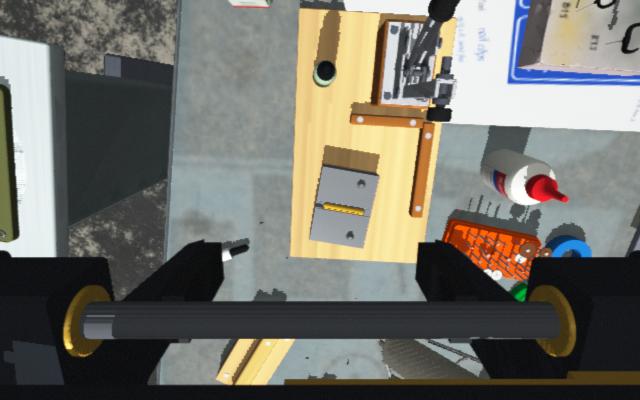

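The wrist view shows the lower half at (345,206) with the rod in its pocket at (344,209). The side fence runs (350,120)–(425,122), the back fence (430,125)–(417,215), and the dropper stands at (324,72).

```bash
cat >> h.py <<'E'
def info(pts,name):
    pts=np.array(pts);print(name,pts.round(4).tolist(),"c",pts.mean(0).round(4))
def rect(c,mask,z,name):
    cs=cv2.findContours(mask.astype(np.uint8),0,1)[0]
    k=max(cs,key=cv2.contourArea)
    W=np.array([onz(c,*p[0],z)[:2] for p in k])
    (cx,cy),(w,h),a=cv2.minAreaRect((W*1000).astype(np.float32))
    print(name,"c",round(cx,1),round(cy,1),"size",round(w,1),round(h,1),"ang",round(a,2));return (cx,cy),(w,h),a
E
python3 - <<'E'
from h import *
c=pickle.load(open("w1.pkl","rb"));im=c["img"];hsv=cv2.cvtColor(im,cv2.COLOR_RGB2HSV)
print([ (p,hsv[p[1],p[0]].tolist()) for p in [(330,190),(345,235),(340,155),(385,120),(423,170),(400,200),(421,190),(352,205)]])
roi=np.zeros(im.shape[:2],bool);roi[140:260,295:395]=1
m=(hsv[...,1]<60)&(hsv[...,2]>70)&roi
m=cv2.morphologyEx(m.astype(np.uint8),cv2.MORPH_CLOSE,np.ones((9,9)))
cv2.imwrite("pics/m.png",m*255);rect(c,m,.036,"lower")
roi[:]=0;roi[105:225,345:440]=1
f=(hsv[...,1]>150)&(hsv[...,0]<14)&roi
roi2=roi.copy();roi2[:132]=0;rect(c,f&roi2,.028,"back")
roi2=roi.copy();roi2[:,412:]=0;rect(c,f&roi2,.028,"side")
b=cv2.resize(im[95:265,290:450],(560,595),interpolation=2)
cv2.imwrite("pics/z1.png",b[:,:,::-1])
E
```

```text
[((330, 190), [102, 16, 162]), ((345, 235), [107, 15, 152]), ((340, 155), [18, 125, 129]), ((385, 120), [14, 188, 183]), ((423, 170), [14, 186, 195]), ((400, 200), [23, 98, 248]), ((421, 190), [14, 186, 197]), ((352, 205), [101, 13, 152])]
lower c 527.3 29.0 size 97.9 70.3 ang 89.62
back c 611.2 59.6 size 4.3 35.9 ang 9.34
side c 561.7 143.9 size 8.1 3.4 ang 9.73
```

View pics/z1.png

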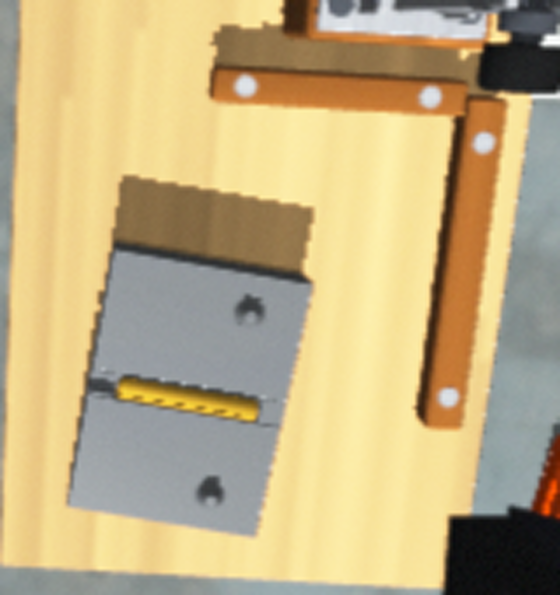

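Run:
```python
from h import *
c=pickle.load(open("w1.pkl","rb"))
P=lambda x,y,z:onz(c,290+x/3.5-.3,95+y/3.5-.3,z)[:2]*1000
L=np.array([P(*p,.036) for p in [(118,245),(310,282),(256,536),(68,505)]])
d=L[0]-L[3]+L[1]-L[2];e=L[1]-L[0]+L[2]-L[3]
print("lower",L.mean(0).round(1),"len",np.linalg.norm(d)/2,np.linalg.norm(e)/2,"yaw y",np.degrees(np.arctan2(-d[0],d[1])),"yaw x",np.degrees(np.arctan2(e[1],e[0])))
b=[P(466,130,.028),P(430,420,.028)];s=[P(214,98,.028),P(462,110,.028)]
print(b,s)
db=b[0]-b[1];ds=s[1]-s[0];yb=np.arctan2(-db[0],db[1]);ys=np.arctan2(ds[1],ds[0]);print("yaws",np.degrees([yb,ys]))
# board edges
for p in [(22,0),(3,560),(530,100),(470,520)]: print("board",P(*p,.012).round(1))
y=np.radians(6.6)
for y in (yb,ys,np.radians(6.6)):
    x=np.array([np.cos(y),np.sin(y)]);n=np.array([-x[1],x[0]])
    print("home",x*(x@(b[0]+b[1])/2-35)+n*(n@(s[0]+s[1])/2-48))
print("tool down check dropper",P(0,0,0))
```

```text
lower [528.   28.5] len 95.87055872516896 68.246602981958 yaw y -0.2157346670679956 yaw x -0.7724140609733955
[array([604.17089299, 134.41333122]), array([616.88453723,  32.07460988])] [array([518.14125222, 130.39274714]), array([601.20168524, 140.63000285])]
yaws [7.08163106 7.02630911]
board [448.7 150.8]
board [472.9 -55.7]
board [628.4 147.7]
board [646.9  -8.9]
home [574.54481511  88.99012393]
home [574.55558319  88.98264893]
home [574.63715898  88.92273495]
tool down check dropper [440.33979241 149.60031703]
```

Run:
```python
from h import *
from plant import r
c=pickle.load(open("w1.pkl","rb"));s=pickle.load(open("side0.pkl","rb"))
y=np.radians(7.05);x=np.array([np.cos(y),np.sin(y)]);n=np.array([-x[1],x[0]]);h=np.array([.5745,.089])
for nm,a,b in [("foot?",(438,112),(303.9,236.7)),("foot->grip?",(438,112),(305,259)),("handle tip",(441,8),(305,259)),("tip2",(441,8),(303.9,237))]:
    p,e=two(c,a,s,b);print(nm,p.round(3),"err",round(e,4),"jig",((p[:2]-h)@x).round(3),((p[:2]-h)@n).round(3))
print(r.get_state()["q"].round(3))
b=cv2.resize(c["img"][0:135,360:480],(480,540),interpolation=2);d=cv2.resize(s["img"][215:305,280:350],(420,540),interpolation=2)
cv2.imwrite("pics/z2.png",np.hstack([b,d[:,:300]])[:,:,::-1])
```

```text
foot? [0.565 0.155 0.185] err 0.0005 jig -0.002 0.066
foot->grip? [0.576 0.161 0.105] err 0.0293 jig 0.01 0.071
handle tip [0.555 0.226 0.17 ] err 0.0041 jig -0.003 0.138
tip2 [0.548 0.207 0.234] err 0.0249 jig -0.011 0.12
[-0.301  0.435  0.073  1.868 -0.041  0.841 -0.042]
```

View pics/z2.png

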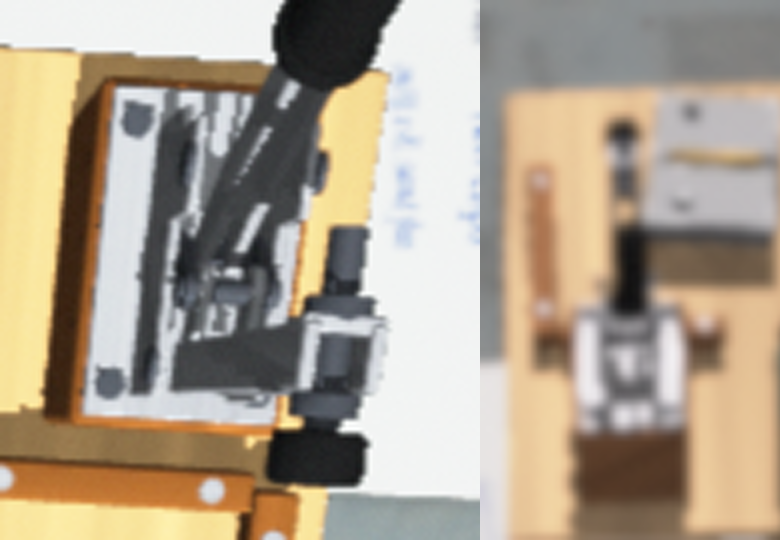

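```bash
python3 -m pendant '[[-1,[-43,12,50],[0,0,0]],[-1,[-42,12,50],[0,0,0]],[-1,[0,0,50],[0,0,5]],[-1,[0,0,50],[0,0,5]],[-1,[0,0,20],[0,0,0.3]],[-1,[0,0,0],[0,0,0]]]' 30
```

```text
clock: 2.9
tool_pos: [0.525, 0.0044, 0.0875]
eef_rot: [0.708, 0.706, -0.001, -0.001]
contact_force: [-0.3, -0.1, 0.3]
opening: 0.999
finger_force: 0.0
```

```bash
python3 -m pendant '[[-1,[0,0,28],[0,0,0]],[-1,[0,0,10],[0,0,0]],[-1,[0,0,0],[0,0,0]]]' 30; python3 -c "
from h import *;wrist('w2')"
```

```text
clock: 3.28
tool_pos: [0.5263, 0.0042, 0.0514]
eef_rot: [0.708, 0.706, 0.0, -0.0]
contact_force: [0.7, 0.7, -1.1]
opening: 1.001
finger_force: 0.0
```

```bash
python3 -m pendant '[[-1,[-6,1,10],[0,0,0]],[-1,[0,0,8],[0,0,0]],[-1,[0,0,0],[0,0,0]],[-1,[0,0,0],[0,0,0]]]' 30
```

```text
clock: 3.82
tool_pos: [0.5272, -0.0017, 0.033]
eef_rot: [0.708, 0.706, 0.0, -0.0]
contact_force: [-0.2, 0.1, -0.2]
opening: 0.996
finger_force: 0.0
```

```bash
python3 -m pendant '[[-1,[0,0,3],[0,0,0]],[0.6,[0,0,0],[0,0,0]],[0.6,[0,0,0],[0,0,0]],[0.6,[0,0,0],[0,0,0]],[0.6,[0,0,0],[0,0,0]]]' 30;python3 -m pendant '[[1,[0,0,0],[0,0,0]],[1,[0,0,0],[0,0,0]],[1,[0,0,0],[0,0,0]]]' 30
```

```text
clock: 4.45
tool_pos: [0.5274, -0.0018, 0.0301]
eef_rot: [0.708, 0.706, 0.0, 0.0]
contact_force: [0.6, 0.1, -0.4]
opening: 0.791
finger_force: 30.0
clock: 4.82
tool_pos: [0.5274, -0.0017, 0.0301]
eef_rot: [0.709, 0.706, 0.0, 0.0]
contact_force: [1.3, 0.2, -0.3]
opening: 0.788
finger_force: 30.0
```

```bash
python3 -m pendant '[[1,[0,0,0],[0,0,-3.6]],[1,[0,0,0],[0,0,-3.6]],[1,[12,13,0],[0,0,0]],[1,[13,14,0],[0,0,0]],[1,[13,14,0],[0,0,0]],[1,[12,13,0],[0,0,0]],[1,[0,0,0],[0,0,0]],[1,[0,0,0],[0,0,0]]]' 30; python3 -c "
from h import *;wrist('w3')"
```

```text
clock: 5.82
tool_pos: [0.5749, 0.0548, 0.0301]
eef_rot: [0.662, 0.749, 0.001, 0.0]
contact_force: [1.6, 1.6, 0.7]
opening: 0.789
finger_force: 30.0
```

View pics/w3.png

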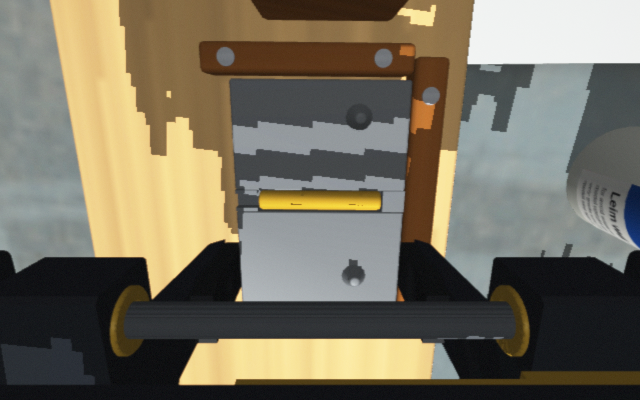

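The lower half is gripped and square, a few mm short of both fences (gaps at (320,77) and (411,120)), with the rod in its pocket at (320,200). Now I'll press it in.

```bash
python3 -m pendant '[[1,[4,3,0],[0,0,0]],[1,[2,0,0],[0,0,0]],[1,[0,0,0],[0,0,0]]]' 30;python3 -m pendant '[[1,[0,2,0],[0,0,0]],[1,[1,1,0],[0,0,0]],[1,[0,0,0],[0,0,0]]]' 30
```

```text
clock: 6.25
tool_pos: [0.5762, 0.0575, 0.0301]
eef_rot: [0.664, 0.748, -0.002, 0.001]
contact_force: [-1.6, -5.4, 3.3]
opening: 0.786
finger_force: 30.0
clock: 6.62
tool_pos: [0.5763, 0.0575, 0.0302]
eef_rot: [0.664, 0.748, -0.004, -0.001]
contact_force: [-6.5, -6.3, 10.1]
opening: 0.788
finger_force: 30.0
```

```bash
python3 -m pendant '[[1,[2,3,0],[0,0,0]],[1,[0,0,0],[0,0,0]],[1,[0,0,0],[0,0,0]]]' 30;python3 -c "
from h import *
c=wrist('w4');im=cv2.resize(c['img'][30:310,180:480],(640,598),interpolation=2);cv2.imwrite('pics/z4.png',im[:,:,::-1])"
```

```text
clock: 7.0
tool_pos: [0.5764, 0.0576, 0.0303]
eef_rot: [0.664, 0.748, -0.007, -0.002]
contact_force: [-10.0, -10.4, 15.9]
opening: 0.786
finger_force: 30.0
```

View pics/z4.png

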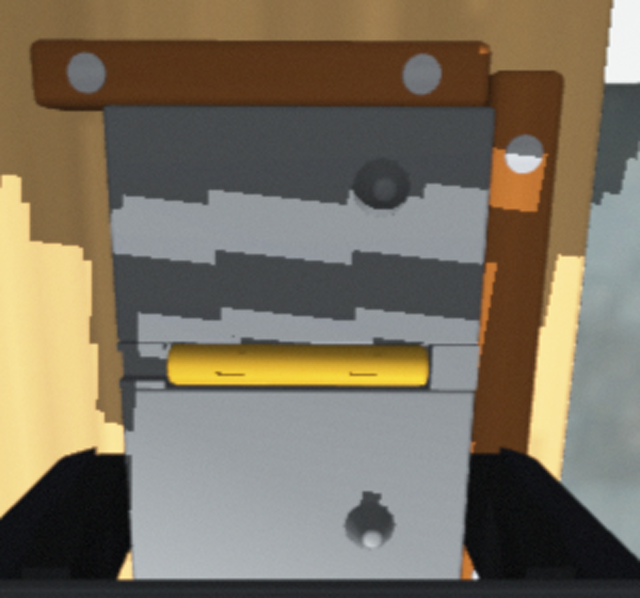

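The block sits tight against both fences (contact lines at rows ~107 and column ~490), and the rod is in its pocket. Next I'll relax, release and lift.

```bash
python3 -m pendant '[[1,[-3,-3,0],[0,0,0]],[1,[0,0,0],[0,0,0]],[-0.2,[0,0,0],[0,0,0]],[-1,[0,0,0],[0,0,0]],[-1,[0,0,0],[0,0,0]],[-1,[0,0,0],[0,0,0]]]' 30;python3 -m pendant '[[-1,[0,0,-15],[0,0,0]],[-1,[0,0,-40],[0,0,0]],[-1,[-20,0,-60],[0,0,0]],[-1,[-40,0,-50],[0,0,0]],[-1,[-30,0,-50],[0,0,0]],[-1,[0,0,0],[0,0,0]]]';python3 - <<'E'
from h import *
c=wrist('w5');im=c['img'];hsv=cv2.cvtColor(im,cv2.COLOR_RGB2HSV)
cv2.imwrite('pics/z5.png',cv2.resize(im[:260,200:460],(600,600),interpolation=2)[:,:,::-1])
E
```

```text
clock: 7.8
tool_pos: [0.5802, 0.0617, 0.0299]
eef_rot: [0.663, 0.749, 0.0, -0.0]
contact_force: [-0.7, 0.2, -0.1]
opening: 0.999
finger_force: 0.0
clock: 8.55
tool_pos: [0.5935, -0.0311, 0.2484]
eef_rot: [0.665, 0.747, 0.003, 0.005]
contact_force: [0.6, 0.5, -1.2]
opening: 0.998
finger_force: 0.0
```

View pics/z5.png

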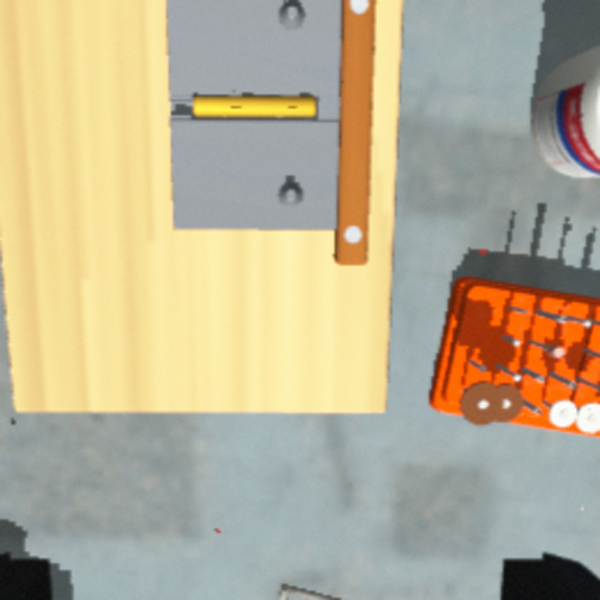

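The lower half lies flush along the back fence, with keys at (290,14) and (290,190) and the rod at (255,107) in its pocket. That was my last picture, so from here I go by numbers.

Run:
```python
from h import *
c=pickle.load(open("w5.pkl","rb"))
P=lambda x,y,z:onz(c,200+(x+.5)/2.308-.5,(y+.5)/2.308-.5,z)[:2]*1000
k1,k2=P(291,15,.038),P(290,192,.038);d=k1-k2;y=np.arctan2(-d[0],d[1])
print("keys",k1,k2,np.linalg.norm(d),"yaw",np.degrees(y))
x=np.array([np.cos(y),np.sin(y)]);n=np.array([-x[1],x[0]])
print("centre from keys",(k1+k2)/2-15*x, "rod",P(255,107,.038))
a,b=P(174,229,.036),P(337,229,.036);print("front edge right",a,b,np.linalg.norm(b-a),"yaw",np.degrees(np.arctan2(*(b-a)[::-1])),"centre",(a+b)/2+48*n)
f0,f1=P(342,10,.028),P(335,262,.028);d=f0-f1;print("fence yaw",np.degrees(np.arctan2(-d[0],d[1])))
from plant import r;print(r.get_state()["tool_pos"],r.get_state()["eef_rot"])
```

```text
keys [583.65567208 122.03293947] [591.26782386  55.85367529] 66.6156127413593 yaw 6.561509199321401
centre from keys [572.56000164  87.2292606 ] rod [573.13442209  86.85583623]
front edge right [544.02672776  35.37916643] [613.03804316  43.40378614] 69.47629936798192 yaw 6.632554057831462 centre [573.04743575  87.07706454]
fence yaw 6.1341562146280495
[ 0.59175223 -0.02836329  0.24572414] [0.66372618 0.74797152 0.00158837 0.00190815]
```

```bash
python3 -m pendant '[[-1,[-50,-13,0],[0,0,0]],[-1,[-50,-13,0],[0,0,0]],[-1,[-50,-13,0],[0,0,0]],[-1,[-50,-13,0],[0,0,0]],[-1,[-46,-13,0],[0,0,0]],[-1,[0,0,0],[0,0,6]],[-1,[0,0,0],[0,0,6]],[-1,[0,0,0],[0,0,0]]]';python3 - <<'E'
from h import *
c=wrist('w6');im=c['img'];hsv=cv2.cvtColor(im,cv2.COLOR_RGB2HSV)
m=((hsv[...,1]>80)&(hsv[...,0]>10)&(hsv[...,0]<32)&(hsv[...,2]>100)).astype(np.uint8);m[300:]=0
m=cv2.morphologyEx(m,cv2.MORPH_OPEN,np.ones((3,3)))
for k in cv2.findContours(m,0,1)[0]:
    if cv2.contourArea(k)>300: print(cv2.boundingRect(k),cv2.contourArea(k),onz(c,*k.reshape(-1,2).mean(0),.03).round(3))
u,v=[int(t) for t in (320,200)]
for row in range(60,300,12): print(row,''.join('%d'%min(9,hsv[row,x,2]//26) if m[row,x] else '.' for x in range(150,500,5)))
E
```

```text
clock: 9.6
tool_pos: [0.5558, -0.2772, 0.2417]
eef_rot: [0.736, 0.677, -0.0, -0.002]
contact_force: [-0.5, 1.4, -0.4]
opening: 0.997
finger_force: 0.0
(295, 172, 67, 91) 4636.5 [ 0.556 -0.321  0.03 ]
(166, 45, 90, 143) 8339.0 [ 0.453 -0.218  0.03 ]
60 .......9..999995998...................................................
72 .......99999.9949..995................................................
84 ......999989997999999.................................................
96 ......999999994999995.................................................
108 ......99979998899999..................................................
120 .....9999999959.9995..................................................
132 .....9999999979.999...................................................
144 ....8999999959..995...................................................
156 ....9999999959.999....................................................
168 ....999899969..995....................................................
180 ........99979..99.............9999434499999...........................
192 .............................6999999.999.99...........................
204 ..............................999699999999............................
216 ..............................999599999999............................
228 ..............................999599999999............................
240 ...............................9989999999.............................
252 ...............................999..99..9.............................
264 ......................................................................
276 ......................................................................
288 ......................................................................
```

```bash
cat > up.py <<'E'
from h import *
import sys
c=pickle.load(open(sys.argv[1],"rb"));hsv=cv2.cvtColor(c['img'],cv2.COLOR_RGB2HSV);sl=[int(a) for a in sys.argv[2:6]]
m=((hsv[...,1]>60)&(hsv[...,0]>10)&(hsv[...,0]<32)&(hsv[...,2]>60)).astype(np.uint8)
k=np.zeros_like(m);x0,y0,x1,y1=sl;k[y0:y1,x0:x1]=m[y0:y1,x0:x1]
k=cv2.morphologyEx(k,cv2.MORPH_CLOSE,np.ones((7,7)))
rows=np.where(k.sum(1)>20)[0];rr=range(rows[0]+10,rows[-1]-8);
W=lambda p,z=.024:np.array([onz(c,*q,z)[:2]*1000 for q in p])
Lp=W([(np.where(k[i])[0][0]-.5,i) for i in rr]);Rp=W([(np.where(k[i])[0][-1]+.5,i) for i in rr])
def line(P):
    f=cv2.fitLine(P.astype(np.float32),cv2.DIST_HUBER,0,.01,.01).ravel();return f[:2]*np.sign(f[1]),f[2:]
(dl,pl),(dr,pr)=line(Lp),line(Rp);ang=[np.degrees(np.arctan2(-d[0],d[1])) for d in(dl,dr)];y=np.radians(np.mean(ang))
x=np.array([np.cos(y),np.sin(y)]);n=np.array([-x[1],x[0]])
cols=np.where(k.sum(0)>20)[0];cc=range(cols[0]+5,cols[-1]-4)
N=W([(j,np.where(k[:,j])[0][0]-.5) for j in cc])@n;F=W([(j,np.where(k[:,j])[0][-1]+.5) for j in cc])@n
print("yaw L/R",np.round(ang,2),"width",(pr-pl)@x)
print("near n",np.round(N[::6],1),"\nfar n",np.round(F[::6],1))
xm=(pl+pr)@x/2;print("centre via near",x*xm+n*(np.median(N)-48),"via far",x*xm+n*(np.percentile(F,85)+48))
E
python3 up.py w6.pkl 285 160 375 275
```

```text
yaw L/R [ -9.38 -10.06] width 70.44909
near n [-183.2 -181.6 -182.1 -181.6 -182.1 -181.6 -182.1 -182.7 -182.1 -182.6] 
far n [-278.2 -278.9 -279.5 -283.9 -284.5 -283.9 -279.7 -292.7 -279.7 -279.1]
centre via near [ 556.9559672  -328.79883932] via far [ 556.82403678 -329.56912501]
```

The spare gives a 143 px long contour, this one 91 px, so it is the right half: centre (557,-329), yaw -9.7°. Approaching.

```bash
python3 -m pendant '[[-0.1,[-39,2,50],[0,0,0]],[-0.1,[-38,1,50],[0,0,0]],[-0.1,[0,0,50],[0,0,4.9]],[-0.1,[0,0,30],[0,0,0]],[-0.1,[0,0,10],[0,0,0]],[-0.1,[0,0,0],[0,0,0]],[-0.1,[0,0,0],[0,0,0]]]' 40
```

```text
clock: 10.52
tool_pos: [0.5534, -0.3558, 0.0557]
eef_rot: [0.765, 0.644, 0.001, 0.001]
contact_force: [0.4, -0.5, 0.6]
opening: 0.548
finger_force: 0.0
```

```bash
python3 -m pendant '[[-0.1,[2,-1,18],[0,0,0]],[-0.1,[0,0,10],[0,0,0]],[-0.1,[0,0,1],[0,0,0]],[-0.1,[0,0,0],[0,0,0]]]' 40; python3 -m pendant '[[1,[0,0,0],[0,0,0]],[1,[0,0,0],[0,0,0]],[1,[0,0,0],[0,0,0]],[1,[0,0,0],[0,0,0]]]' 40;python3 -m pendant '[[1,[0,0,-15],[0,0,0]],[1,[0,0,-30],[0,0,0]],[1,[0,0,-50],[0,0,0]],[1,[0,0,0],[0,0,0]]]' 40
```

```text
clock: 11.02
tool_pos: [0.5516, -0.353, 0.0246]
eef_rot: [0.766, 0.643, -0.0, -0.0]
contact_force: [0.5, 0.2, -0.9]
opening: 0.552
finger_force: 0.0
clock: 11.52
tool_pos: [0.5518, -0.3533, 0.025]
eef_rot: [0.766, 0.643, 0.0, 0.0]
contact_force: [-0.4, -0.3, -1.4]
opening: 0.222
finger_force: 40.0
clock: 12.02
tool_pos: [0.5543, -0.3552, 0.1251]
eef_rot: [0.766, 0.643, 0.001, 0.004]
contact_force: [1.1, -0.6, -2.5]
opening: 0.221
finger_force: 40.0
```

```bash
python3 -m pendant '[[1,[0,0,-15],[0,0,-8.2]],[1,[0,0,0],[0,0,-8.2]],[1,[40,7,0],[0,0,0]],[1,[50,9,0],[0,0,0]],[1,[50,9,0],[0,0,0]],[1,[50,9,0],[0,0,0]],[1,[50,9,0],[0,0,0]],[1,[50,9,0],[0,0,0]]]' 40; python3 -m pendant '[[1,[50,8,0],[0,0,0]],[1,[40,6,0],[0,0,0]],[1,[20,3,0],[0,0,0]],[1,[0,0,0],[0,0,0]],[1,[0,0,0],[0,0,0]]]' 40
python3 - <<'E'
from h import *
c=wrist('w7');hsv=cv2.cvtColor(c['img'],cv2.COLOR_RGB2HSV)
for row in range(0,200,8): print(row,' '.join('%d/%d/%d'%tuple(hsv[row,x]) for x in range(200,441,24)))
E
```

```text
clock: 13.02
tool_pos: [0.5699, -0.0575, 0.1346]
eef_rot: [0.666, 0.746, -0.0, -0.001]
contact_force: [0.8, -0.1, -1.7]
opening: 0.228
finger_force: 40.0
clock: 13.65
tool_pos: [0.5748, 0.0501, 0.1349]
eef_rot: [0.667, 0.745, -0.001, 0.0]
contact_force: [0.2, -0.5, -1.3]
opening: 0.226
finger_force: 40.0
0 60/39/59 22/104/242 21/103/243 24/97/248 107/18/99 107/19/119 102/11/117 107/15/118 23/94/249 75/2/243 75/2/242
8 110/29/26 22/102/243 22/102/243 23/96/249 98/14/71 111/15/120 103/15/120 108/22/114 24/95/249 75/2/243 75/2/243
16 54/41/168 21/103/242 22/104/243 24/97/248 105/17/122 103/15/117 108/21/122 105/13/118 23/94/249 90/2/243 60/1/243
24 22/104/243 22/104/243 22/103/243 24/96/249 109/21/97 111/20/90 105/17/90 100/9/85 24/96/248 75/2/243 75/2/243
32 22/102/244 22/103/244 21/106/243 23/97/249 13/164/59 14/183/60 14/173/59 13/177/62 24/94/249 60/2/244 60/1/243
40 22/103/244 22/103/243 22/103/244 23/98/249 13/160/51 15/178/53 15/158/50 17/121/141 24/95/249 75/2/244 75/2/244
48 22/105/244 22/102/244 22/103/243 18/120/140 18/127/151 17/120/144 17/123/155 18/124/142 23/92/250 75/2/2
[... 1489 characters left out ...]
18/127/137 20/136/225 19/138/142 20/138/116 17/118/136 17/120/121 82/20/142 87/18/143
160 21/107/239 23/100/247 18/122/140 17/126/136 20/136/225 25/113/249 20/138/207 17/123/137 17/125/120 86/14/146 85/19/146
168 21/107/240 23/101/246 18/123/139 17/124/138 21/134/224 25/113/249 20/138/205 17/125/137 18/126/121 83/16/144 88/21/146
176 21/106/240 22/101/245 18/123/141 17/124/138 21/137/218 25/112/250 20/138/199 18/124/134 18/125/122 90/15/140 77/16/142
184 22/105/240 22/105/244 17/126/142 18/127/135 19/141/114 20/138/144 19/138/116 17/125/137 18/126/121 90/14/142 83/16/140
192 21/106/242 22/105/243 17/125/143 17/128/138 18/133/117 19/142/145 19/142/111 17/119/137 20/111/237 93/20/142 90/19/144
```

Run:
```python
from h import *
c=pickle.load(open('w7.pkl','rb'));hsv=cv2.cvtColor(c['img'],cv2.COLOR_RGB2HSV)
T=c["tool_from_camera"];K=np.linalg.inv(c["camera_matrix"])
def tool(u,v,z):
    d=K@[u,v,1];d=T[:3,:3]@[d[0],-d[1],-d[2]];return (T[:3,3]+d*(z-T[2,3])/d[2])*1000
def tr(s): # first index where wood follows grey
    g=np.where(s<60)[0];return g
for col in range(256,376,12):
    g=[i for i in range(76,100) if hsv[i,col,1]<50]
    e=g[-1]+.5 if g else np.nan
    print(col,g[:1],e,tool(col,e,.001)[:2].round(1),tool(col,e,.025)[:2].round(1))
# side faces of the upper: left & right columns at rows
for row in (110,130,150,170): print(row,hsv[row,225:260:2,2].tolist(),hsv[row,380:412:2,2].tolist())
```

```text
256 [] nan [nan nan] [nan nan]
268 [] nan [nan nan] [nan nan]
280 [79] 95.5 [ 71.9 -16.1] [ 72.3 -18.7]
292 [78] 95.5 [ 71.9 -11.3] [ 72.3 -13.1]
304 [78] 95.5 [71.9 -6.4] [72.3 -7.4]
316 [78] 95.5 [71.9 -1.6] [72.3 -1.8]
328 [78] 95.5 [71.9  3.3] [72.3  3.8]
340 [78] 95.5 [71.9  8.1] [72.3  9.5]
352 [78] 95.5 [71.9 13. ] [72.3 15.1]
364 [78] 95.5 [71.9 17.8] [72.3 20.8]
110 [244, 243, 244, 245, 245, 183, 141, 146, 146, 140, 141, 140, 137, 135, 136, 139, 141, 140] [135, 134, 134, 131, 130, 127, 123, 122, 121, 123, 121, 121, 120, 205, 166, 166]
130 [246, 245, 245, 245, 245, 240, 145, 145, 146, 142, 140, 141, 138, 139, 138, 117, 111, 113] [112, 111, 112, 124, 127, 126, 120, 118, 120, 123, 121, 119, 196, 165, 160, 159]
150 [247, 246, 244, 244, 245, 245, 210, 142, 147, 143, 141, 139, 139, 138, 139, 138, 138, 141] [136, 132, 134, 130, 126, 123, 122, 122, 122, 123, 121, 150, 176, 142, 142, 143]
170 [247, 247, 245, 244, 245, 245, 245, 156, 143, 143, 143, 141, 140, 140, 139, 138, 140, 140] [133, 132, 132, 128, 123, 121, 119, 120, 122, 122, 132, 213, 149, 149, 147, 144]
```

```bash
python3 -m pendant '[[1,[7,1,15],[0,0,-0.4]],[1,[6,1,20],[0,0,0]],[1,[0,0,20],[0,0,0]],[1,[0,0,5],[0,0,0]],[1,[0,0,0],[0,0,0]],[1,[0,0,0],[0,0,0]],[1,[0,0,0],[0,0,0]]]' 40
```

```text
clock: 14.58
tool_pos: [0.5761, 0.0652, 0.0757]
eef_rot: [0.664, 0.748, 0.0, 0.0]
contact_force: [1.1, -0.6, -1.6]
opening: 0.223
finger_force: 40.0
```

```bash
python3 -m pendant '[[1,[-1.8,-0.8,3],[0,0,0]],[1,[0,0,3],[0,0,0]],[1,[0,0,2],[0,0,0]],[1,[0,0,0],[0,0,0]]]' 40;python3 -m pendant '[[1,[0,0,2],[0,0,0]],[1,[0,0,2],[0,0,0]],[1,[0,0,0],[0,0,0]],[1,[0,0,0],[0,0,0]]]' 40
```

```text
clock: 15.08
tool_pos: [0.5749, 0.0634, 0.0669]
eef_rot: [0.663, 0.748, -0.0, -0.0]
contact_force: [-0.3, -0.1, -2.2]
opening: 0.222
finger_force: 40.0
clock: 15.58
tool_pos: [0.5751, 0.0633, 0.0631]
eef_rot: [0.663, 0.748, 0.0, -0.0]
contact_force: [0.3, -0.6, -1.2]
opening: 0.222
finger_force: 40.0
```

```bash
python3 -m pendant '[[1,[0,0,2],[0,0,0]],[1,[0,0,1],[0,0,0]],[1,[0,0,0],[0,0,0]],[1,[0,0,0],[0,0,0]]]' 40;python3 -m pendant '[[1,[0,0,1.5],[0,0,0]],[1,[0,0,0],[0,0,0]],[1,[0,0,0],[0,0,0]]]' 40
```

```text
clock: 16.08
tool_pos: [0.5752, 0.0633, 0.061]
eef_rot: [0.664, 0.748, 0.0, 0.0]
contact_force: [-1.4, -0.4, 5.8]
opening: 0.221
finger_force: 40.1
clock: 16.45
tool_pos: [0.5752, 0.0633, 0.0609]
eef_rot: [0.664, 0.748, 0.001, 0.0]
contact_force: [-3.4, -0.1, 18.2]
opening: 0.225
finger_force: 40.1
```

```bash
python3 -m pendant '[[1,[0,0,-1.5],[0,0,0]],[-0.1,[0,0,0],[0,0,0]],[-0.1,[0,0,0],[0,0,0]],[-0.1,[0,0,0],[0,0,0]],[-0.1,[0,0,-10],[0,0,0]],[-0.1,[0,0,-40],[0,0,0]],[-0.1,[0,0,-60],[0,0,0]],[-0.1,[0,0,-60],[0,0,0]]]' 40
python3 - <<'E'
from h import *
from plant import cams
y=np.radians(6.7);x=np.array([np.cos(y),np.sin(y),0]);n=np.array([-x[1],x[0],0]);h=np.array([.5727,.0873,.012])
def proj(c,p):
    q=c["camera_from_world"]@[*p,1];K=c["camera_matrix"];return np.array([K[0,0]*q[0]/-q[2]+K[0,2],K[1,1]*-q[1]/-q[2]+K[1,2]]).round(1)
t=pickle.load(open("top0.pkl","rb"));s=pickle.load(open("side0.pkl","rb"));w=pickle.load(open("w1.pkl","rb"))
piv=h+.127*n+[0,0,.101]
for a in (.8,1.,1.1,1.2):
    tip=piv+.12*(np.cos(a+.07)*n+np.sin(a+.07)*np.array([0,0,1]));g=piv+.04*(tip-piv)/.12
    print(a,tip.round(4),[(proj(c,tip),proj(c,g)) for c in (t,s,w)])
for c,nm in((t,"top"),(s,"side")):
    hsv=cv2.cvtColor(c["img"],cv2.COLOR_RGB2HSV);u,v=proj(c,piv).astype(int)
    m=(hsv[...,2]<60).astype(np.uint8);print(nm,(u,v))
    for j in range(v-24,v+14,2): print(j,''.join('#' if m[j,i] else '.' for i in range(u-40,u+30)))
E
```

```text
clock: 17.45
tool_pos: [0.5731, 0.0631, 0.2313]
eef_rot: [0.663, 0.748, -0.002, -0.001]
contact_force: [2.1, 0.2, 0.0]
opening: 0.55
finger_force: 0.0
0.8 [0.5489 0.2903 0.2047] [(array([214.1, 196.6]), array([231.6, 198.7])), (array([306. , 269.3]), array([305.5, 269.2])), (array([ 484.2, -132.5]), array([436.8,  -1.3]))]
1.0 [0.5512 0.2707 0.2183] [(array([219. , 195.3]), array([233.2, 198.3])), (array([305.6, 260.1]), array([305.4, 266.3])), (array([ 488.8, -104.6]), array([437.4,   6.5]))]
1.1 [0.5524 0.2599 0.2235] [(array([221.8, 194.8]), array([234.1, 198.2])), (array([305.4, 255.7]), array([305.3, 264.9])), (array([489.7, -86.4]), array([437.5,  11.1]))]
1.2 [0.5537 0.2487 0.2276] [(array([224.8, 194.2]), array([235., 198.])), (array([305.2, 251.4]), array([305.2, 263.6])), (array([489.4, -65.7]), array([437.4,  16.1]))]
top (np.int64(239), np.int64(199))
175 ......................................................................
177 ......................................................................
179 ......................................................................
[... 1961 characters left out ...]
.........................
265 .....................................#####............................
267 ......................................................................
269 ...................................................................##.
271 ...................................................................###
273 ...................................................................###
275 ......................................................................
277 ......................................................................
279 ...................................................................###
281 ...................................................................###
```

```bash
python3 -m pendant '[[1,[0,0,-25],[0,0,0]],[1,[0,0,-25],[0,0,0]],[1,[40,2,0],[0,0,0]],[1,[50,0,0],[0,0,0]],[1,[50,0,0],[0,0,0]],[1,[18,0,0],[0,0,0]],[1,[0,0,0],[0,0,0]],[1,[0,0,0],[0,0,0]]]' 10
python3 - <<'E'
from h import *
from plant import r
c=wrist("w8")
y=np.radians(6.7);x=np.array([np.cos(y),np.sin(y),0]);n=np.array([-x[1],x[0],0]);h=np.array([.5727,.0873,0])
d=r.get_state()["tool_pos"]-h;print("jig",(d@x*1000).round(1),(d@n*1000).round(1),d[2])
def proj(c,p):
    q=c["camera_from_world"]@[*p,1];K=c["camera_matrix"];return np.array([K[0,0]*q[0]/-q[2]+K[0,2],K[1,1]*-q[1]/-q[2]+K[1,2]]).round(0)
piv=h+.127*n+[0,0,.113]
for a in (1.,1.1,1.2): print(a,proj(c,piv+.12*(np.cos(a+.07)*n+np.sin(a+.07)*np.array([0,0,1]))))
m=cv2.cvtColor(c["img"],cv2.COLOR_RGB2GRAY)
for j in range(60,330,10): print(j,''.join('#' if m[j,i]<45 else '.' for i in range(230,420,3)))
E
```

```text
clock: 18.45
tool_pos: [0.5584, 0.2174, 0.2801]
eef_rot: [0.665, 0.747, -0.001, 0.001]
contact_force: [-0.0, -0.1, -0.4]
opening: 0.008
finger_force: 0.0
jig 1.2 130.9 0.2801579702346043
1.0 [318. 130.]
1.1 [318. 149.]
1.2 [318. 170.]
60 .##########.....................................................
70 ..#########.....................................................
80 ................................................................
90 ................................................................
100 ................................................................
110 ................................................................
120 ................................................................
130 ................................................................
140 ................................................................
150 ..........................#########.............................
160 ..........................#########.............................
170 ..........................########..............................
180 .....##....................#######...
[... 293 characters left out ...]
..........
230 ................................................................
240 ......................###...........##..........................
250 ...................######################.......................
260 ##############################.#################################
270 ################################################################
280 ################################################################
290 ##################...###################..######################
300 ##################...#########.#########..######################
310 ##################....#.######.#..####.#...#####################
320 ##################.........................#####################
```

```bash
python3 -m pendant '[[1,[0,0,35],[0,0,0]],[1,[0,0,30],[0,0,0]],[1,[0,0,2],[0,0,0]],[1,[8,0,0],[0,0,0]],[1,[0,0,0],[0,0,0]]]' 10
python3 -m pendant '[[1,[9,0,3],[0,0,0]],[1,[9,0,3],[0,0,0]],[1,[9,0,3],[0,0,0]],[1,[0,0,0],[0,0,0]]]' 10
```

```text
clock: 19.12
tool_pos: [0.5579, 0.2296, 0.2145]
eef_rot: [0.663, 0.749, 0.001, 0.0]
contact_force: [-0.5, -0.7, 0.6]
opening: 0.004
finger_force: 0.0
clock: 19.62
tool_pos: [0.5531, 0.2567, 0.2035]
eef_rot: [0.663, 0.749, -0.0, -0.001]
contact_force: [0.0, -0.9, -0.3]
opening: 0.007
finger_force: 0.0
```

```bash
python3 -m pendant '[[1,[9,0,8],[0,0,0]],[1,[9,0,9],[0,0,0]],[1,[0,0,0],[0,0,0]]]' 10
python3 - <<'E'
from h import *
c=wrist("w9");m=cv2.cvtColor(c["img"],cv2.COLOR_RGB2GRAY)
for j in range(60,260,8): print(j,''.join('#' if m[j,i]<45 else '.' for i in range(230,420,3)))
E
```

```text
clock: 20.0
tool_pos: [0.5506, 0.2743, 0.1858]
eef_rot: [0.663, 0.749, -0.001, -0.001]
contact_force: [-0.6, -0.3, 0.6]
opening: 0.005
finger_force: 0.0
60 ####............................................................
68 .####...........................#########.##..........##########
76 .####...........................#########.......................
84 .#####..........................................................
92 .#####..........................................................
100 .######.........................................................
108 #######.........................................................
116 ########........................................................
124 ########........................................................
132 ####............................................................
140 ................................................................
148 ................................................................
156 ................................................................
164 ................................................................
172 ................................................................
180 .............................######.............................
188 ..........................###########...........................
196 .........................#############..........................
204 .........................#############..........................
212 .........................#############..........................
220 .....................###################........................
228 ......................################..........................
236 ..........................###########...........................
244 ....................####.###############........................
252 ...................#######################......................
```

```bash
python3 -m pendant '[[1,[8,0,9],[0,0,0]],[1,[7,0,9],[0,0,0]],[1,[5,0,11],[0,0,0]],[1,[5,0,11],[0,0,0]],[1,[0,0,0],[0,0,0]]]' 10
python3 -m pendant '[[1,[2,0,8],[0,0,0]],[1,[1,0,6],[0,0,0]],[1,[0,0,0],[0,0,0]]]' 10
```

```text
clock: 20.68
tool_pos: [0.5481, 0.2981, 0.1459]
eef_rot: [0.663, 0.748, -0.001, -0.0]
contact_force: [0.6, -0.5, 0.5]
opening: 0.005
finger_force: 0.0
clock: 21.05
tool_pos: [0.548, 0.3005, 0.1325]
eef_rot: [0.663, 0.748, -0.001, -0.0]
contact_force: [0.2, -0.5, 1.1]
opening: 0.005
finger_force: 0.0
```

```bash
python3 -m pendant '[[1,[0,0,4],[0,0,0]],[1,[0,0,2],[0,0,0]],[1,[0,0,0],[0,0,0]]]' 10
python3 -m pendant '[[1,[0,0,3],[0,0,0]],[1,[0,0,2],[0,0,0]],[1,[0,0,0],[0,0,0]]]' 10
python3 - <<'E'
from h import *
c=wrist("w10");m=cv2.cvtColor(c["img"],cv2.COLOR_RGB2GRAY)
for j in range(60,270,8): print(j,''.join('#' if m[j,i]<45 else '.' for i in range(230,420,3)))
E
```

```text
clock: 21.42
tool_pos: [0.5486, 0.3006, 0.1276]
eef_rot: [0.664, 0.748, 0.0, 0.0]
contact_force: [-0.8, -0.5, 2.9]
opening: 0.007
finger_force: 1.7
clock: 21.8
tool_pos: [0.5488, 0.3007, 0.1264]
eef_rot: [0.664, 0.748, 0.001, 0.0]
contact_force: [-8.0, -3.7, 30.4]
opening: 0.003
finger_force: 15.4
60 ............................................................####
68 ...............................................................#
76 ................................................................
84 ................................................................
92 ................................................................
100 ...............................################.##...###........
108 ...............................###########......................
116 ................................................................
124 ................................................................
132 #...............................................................
140 #...............................................................
148 ##.........................................
[... 356 characters left out ...]
..........
196 .........................############...........................
204 .........................###########............................
212 .........................############...........................
220 .........................###########............................
228 .........................###########............................
236 .........................###########............................
244 ....................####################........................
252 ...................#######################......................
260 ################################################################
268 ################################################################
```

The handle is on its stop (30 N at z=126 mm). I'll lift off and check from the cameras.

```bash
python3 -m pendant '[[1,[0,0,-20],[0,0,0]],[1,[0,0,-50],[0,0,0]],[1,[0,0,-50],[0,0,0]],[1,[-50,0,-30],[0,0,0]],[1,[-50,0,0],[0,0,0]],[1,[-50,0,0],[0,0,0]],[1,[0,0,0],[0,0,0]],[1,[0,0,0],[0,0,0]]]' 10
python3 - <<'E'
from h import *
c=wrist("w11");hsv=cv2.cvtColor(c["img"],cv2.COLOR_RGB2HSV)
y=np.radians(6.7);x=np.array([np.cos(y),np.sin(y),0]);n=np.array([-x[1],x[0],0]);h=np.array([.5727,.0873,0])
def proj(p):
    q=c["camera_from_world"]@[*p,1];K=c["camera_matrix"];return np.array([K[0,0]*q[0]/-q[2]+K[0,2],K[1,1]*-q[1]/-q[2]+K[1,2]]).round(0).tolist()
for nm,jx,jy,z in [("FL",-35,48,.06),("BL",35,48,.06),("BR",35,-48,.06),("FR",-35,-48,.06),("piv",0,127,.113),("tip",0,246.5,.1214),("foot",0,0,.078)]:
    print(nm,proj(h+x*jx/1e3+n*jy/1e3+[0,0,z]))
for j in range(0,290,7): print("%3d"%j,''.join('#' if v[2]<60 else 'g' if v[1]<45 else 'W' if v[2]>195 else 'w' for v in hsv[j,200:440:3]))
E
```

```text
clock: 22.85
tool_pos: [0.5663, 0.1527, 0.272]
eef_rot: [0.663, 0.748, 0.0, -0.0]
contact_force: [-0.8, 0.3, 0.4]
opening: 0.011
finger_force: 0.0
FL [285.0, 188.0]
BL [351.0, 188.0]
BR [349.0, 271.0]
FR [287.0, 271.0]
piv [318.0, 112.0]
tip [319.0, -56.0]
foot [318.0, 237.0]
  0 gggggggggg##########ggggggggggggggggg#######gggggggggggggggggggggggggggggggggggg
  7 ggggggggggg#######ggggggggggggggggggg#######gggggggggggggggggggggggggggggggggggg
 14 ggggggggggggggggggggggggggggggggggggg#######gggggggggggggggggggggggggggggggggggg
 21 ggggggggggggggggggggggggggggggggggggg#######gggggggggggggggggggggggggggggggggggg
 28 ggggggggggggggggggggggggggggggggggggg#######gggggggggggggggggggggggggggggggggggW
 35 ggggggggggggggggggggggggggggggggggggg#######gggggggggggggggggggggggggggggggggggW
 42 ggggggggggggggggggggggggggggggggggggg#######gggggggggggggggggggggggggggggggggggW
 49 ggggggggggggggggggggggggggggggggggggg#######gggggggggggggggggggggggggggggggggggW
 56 ggggggggggggggggggggggggggggggggggggg########ggggggggggggggggggggggggggggggggggW
 63 gggggggggggggggggggggggggggggggggggggggg#ggggggggggggg
[... 2046 characters left out ...]
ggggggggggggggggwwwg
238 ggggggggwWWWWWWWWWWWWWWWWWWWWWWWWWWWWgg##ggWWWWWWWwWWwWWWggggggggggggggggggggwgg
245 gggggggggWWWWWWWWWWWWWWWWWWWWw#####################wWWWWWggggggggggggggggggggggg
252 gggggggggWWWWWWWWWWWWWWWWWWWW#######################wWWWwggggggggggggggggggggggg
259 ########################################w#######################################
266 ########################################g#######################################
273 ########################################w#######################################
280 ########################################w#######################################
287 #############################w##########w#########ww############################
```

Numbers agree: the handle is down along rows 0–56, the bar lies over the mould to the batten, and the mould edges are where predicted. Handing in.

```bash
python3 -c "
from plant import r
print(r.finish_job())"
```

```text
the job is handed in; nothing more can be done
None
```

I handed the job in at about 23 s on the robot's clock, and the hand-in returned no verdict. By my measurements the lower half is tight in the fence corner with its rod, the matching upper half is seated flat on it, and the clamp handle is down on its stop with the bar over the batten. I had no direct reading of the foot's pressing force.

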